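# Flip the soap tray's cover leaf over

## Task

The cover leaf of the white soap tray stands ajar over the soap. Push the black pumice stone aside along the glass shelf, out of the place where the leaf will lie, and with the fingertips flip the leaf right over its spine so that it lies flat on the other side of the tray, all the way down. Push gently, do not grip, lift or tip over anything, leave the soap and the other things where they are, and take the hand away at the end.

Things in the scene. Friction and masses are not known exactly. Their poses are not given: they have to be found in the camera images.
- tray: White plastic soap tray, fixed on the glass shelf. Origin: on the shelf top (30 mm above the work surface) below the middle of the spine; z up, y along the spine, x to the robot's left within 20 degrees. Soap bay at x -114 to -8 mm, y +-58 mm, rim 24 mm high. On the +x side, where the leaf must lie: two 24 mm high rest lugs out to x = 23 mm, else bare glass
- spine (a point): Middle of the spine (hinge line), 27 mm above the tray's origin, same axes as the tray. The hinge line runs along y in the leaf's mid-plane. The spine's end lugs (y = +-54 mm) stand 34 mm above the shelf
- leaf (a joint): Leaf angle, rad: 0 flat over the soap bay, 1.57 upright, 3.14 flat on the +x side, at its stop. Starts ajar, 0.3 to 0.6. Stiff hinge: stays at any angle where left; 1 to 3 N at the tab moves it. Rigid plate 6 mm thick, teal outside, yellow inside (yellow on top once flipped), 100 mm wide, 8 to 106 mm from the spine, then a tab 50 mm wide at the middle of the free edge, out to 132 mm
- leaf_tab (a point): Centre of the leaf's tab, mid-thickness, 120 mm from the spine; moves with the leaf
- pumice: Loose black pumice stone, a rounded block 50 x 80 x 34 mm (its x, y, z), standing on the shelf on the tray's +x side, long side (y) within 21 degrees of the spine. Origin at the centre of its underside. About 0.12 kg; slides under about 1 N. Too tall to fit under the flipped leaf, whose underside lies 24 mm above the shelf
- soap: Cream bar of soap lying loose in the bay, 60 x 85 x 14 mm, origin at the centre of its underside, which is 4 mm above the shelf; leave it alone
- shampoo: Closed white shampoo bottle, 66 mm diameter, 190 mm high, loose, standing to the left beyond the landing side, at least 160 mm from the spine; origin at the centre of its underside; leave it alone
- tumbler: Round blue ceramic tumbler, 76 mm diameter, 95 mm high, loose, standing next to the shampoo, at least 160 mm from the spine; origin at the centre of its underside; leave it alone
- comb: Clear bluish acrylic comb, 150 mm long (its y), 35 mm wide, 5 mm thick, lying loose on the shelf to the right of the tray, about 230 mm from the spine; origin at the centre of its underside; leave it alone
- jar: Closed amber glass jar, 70 mm diameter, 60 mm high, loose, far left on the shelf; origin at the centre of its underside; leave it alone
- brush: Wooden nail brush, 45 x 90 x 36 mm, loose, far right on the shelf; origin at the centre of its underside; leave it alone
Not all that is in view belongs to the job. Leave any purple or yellow look-alike of the pumice alone.

How it is judged (in metres and radians):
At the end, for the whole second after the job is handed in: The leaf lies flat on the +x side (joint above 3.06 rad) and is still; the pumice stone stands level on the glass shelf (tilt under 0.15 rad, its underside within 6 mm of the shelf top) beside or beyond the leaf (more than 70 mm sideways of the tray's middle, or more than 120 mm beyond the spine) (value of joint leaf above 3.06 rad and (y of pumice in the frame of tray above 0.07 m or y of pumice in the frame of tray below -0.07 m or x of pumice in the frame of tray above 0.12 m) and height (world z) of pumice between 0.024 and 0.036 m and angle between pumice's own z axis and vertical below 0.15 rad and velocity of joint leaf below 0.05 rad/s); the robot touches nothing.
It fails at once if the pumice stone is lifted (over 12 mm) or tipped over (height (world z) of pumice above 0.042 m or angle between pumice's own z axis and vertical above 0.5 rad).
It fails at once if the pumice stone is gripped or shoved hard (over 20 N from the fingers) (contact force between the fingers and pumice above 20 N).
It fails at once if the leaf or tray is gripped or pushed hard (over 30 N from the fingers) (contact force between the fingers and tray above 30 N).
It fails at once if the soap is moved more than 20 mm (distance of soap from where it was at the start of the episode above 0.02 m).
It fails at once if another thing on the shelf is moved more than 20 mm or tipped (distance of any of shampoo, tumbler, comb, jar, brush from where it was at the start of the episode above 0.02 m or angle between any of shampoo, tumbler, comb, jar, brush's own z axis and vertical above 0.3 rad).
It also fails if it takes over 64 s, if anything falls off the work surface, if the arm or the gripper's body presses on something with over 40 N, if the wrist force passes 120 N, or if a joint passes its speed limit or range.

## Robot

A 6-joint arm with a two-finger parallel gripper is mounted at the origin on the work surface. World frame = base frame: x ahead of the robot, y to its left, z up, the work surface at z = 0. Lengths are in mm, angles in rad, forces in N, time in s.
With the tool pointing down it reaches from about 350 to 975 mm from the base axis. Payload 17.4 kg.
Tool frame: the origin (TCP) lies at the very end of the fingers, on their centre line; the grasp point (between the pads) lies 19 mm behind it; x points along the fingers, y is the direction in which the jaws open and shut, and the axes are right-handed (so a half turn about x gives the same grasp; the last joint's range is limited). The gripper opens to 85 mm and grips with 20 to 120 N. Pads are 22 mm wide; open, the fingers measure 114 mm over their backs; the gripper's body (76 mm by 85 mm) begins 54 mm behind the grasp point. The pads swing forward as they close: fully open they stand 13 mm farther back than shut.
Start: joints at [1.1, 0.116, 1.442, -0, 1.584, -0.038], TCP at [283.113, 612.764, 231.303] pointing down, gripper open.
Joint ranges: [-2.83, 2.83], [-0.83, 2.19], [0.07, 2.5], [-1.14, 4.28], [0.01, 3], [-2.97, 2.97]. Speed limits (rad/s): [1.89, 1.89, 2.22, 3.14, 3.14, 3.14].

## Interface

Orientations are given as a unit quaternion [w, x, y, z].
In Python, from cell import read_state, grab_frame, camera_params, ticket, recognise gives the robot as it stands.
- The arm moves only by the tool apply_moves, never from a script. Its argument "targets" is a list of rows, each a list of 7 numbers: the gripper's target within -1 to 1 (fully open at 1, half-way at 0, shut at -1), then the shift along the world's x, y, z in m, then the turn, a rotation vector about the world's x, y, z in degrees. In form: [[gripper, dx, dy, dz, ax, ay, az], ...]. A call has 1 to 20 rows; each row is the pose to reach, as a shift and turn from the pose commanded when the call began; what a row does not reach only later rows make up. A row lasts 1/12 s, in which the tool goes at most 41.7 mm and 7.16 degrees, less where a joint would pass 70% of its speed; a pose out of reach is approached as far as the arm can. A call with a gripper value outside its range is refused whole. The fingers move at their own pace and stop on an object; "grip_force" is the grip in N (left out, the last holds). Time passes only in rows, so rows that repeat a pose let the fingers close. It gives the time, the measured TCP pose, the force and the opening at its end, in the units of the state.
- read_state(): the state, without advancing time (a new reading comes with each control period).
- grab_frame(name): name is "scene" or "top" or "wrist"; returns the picture (400x640x3 uint8, red, green, blue); there is no depth.
- camera_params(name): a dict with "K" (3x3 intrinsics, pixels), "k1" (the pictures are not rectified: a ray, as slopes to the right and down, at radius r is drawn at 1 + k1 r^2 times it, then the intrinsics apply), "R" (3x3) and "t" (3): a world point X has camera coordinates R X + t. Camera axes: x right, y down, z forward; pixel columns grow to the right and rows downward; lengths in mm; the calibration is good to about 2 mm. A picture is of the moment at which its call begins: read the wrist's pose just before it. camera_params takes no time and is no camera call; for the wrist camera it gives the pose at the moment of the call.
- ticket.close_job(): hands the job in, once; it reports no verdict.
Trained networks look in the newest picture that a camera, given by its name, has taken for a name from the list of things; names that differ only in an ending like _2 or _b are one class to them, and where a whole thing is asked for, a point or a joint stands for the part that bears it (a point fixed in the world has none). Each returns a list of dicts, best first, with "score" (0 to 1); they miss things now and then, are a little off and sometimes report something else, mostly with a low value. They report only what shows in the picture. A call takes as long as a camera call. They do not tell look-alikes from the thing itself.
- recognise(camera, target): "extent" ([centre column, centre row, width, height] in pixels, round what is visible of it).
The state is a dict: "time_s": time; "qpos": joint angles; "joint_velocities": joint speeds; "joint_torque": joint torques, N m; "tool_pos": TCP position; "tcp_rot": TCP orientation; "wrist_force": force on the tool from outside, world axes, zero at the start; "torque": the same for the moment, N m; "width": finger opening in mm.
Only numpy, scipy, OpenCV 4.12 (cv2) and the standard library are available. Lean on these libraries where they do the work, as an engineer would, in place of code of your own. Each camera call takes 0.05 s, during which the arm holds its last target.

## Working session

There is one attempt and no reset: what is moved stays moved. The work goes in short steps, Python scripts to look and compute and a tool call to move; the robot and the scene stay as the last step left them, time stands still between calls to the robot, and variables do not carry over. Pictures are saved under pics/ and viewed, and the job is handed in when it is done.

Besides the shell and the picture viewer there is one more tool, called after ">>>" as name(argument=value, ...), one argument or row to a line, values as JSON. apply_moves: Moves the arm, as the interface text tells. Its arguments: {"type":"object","properties":{"targets":{"type":"array","items":{"type":"array","items":{"type":"number"}}},"grip_force":{"type":"number"}},"required":["targets"]}

```bash
ls; mkdir -p pics; python3 - <<'E'
from cell import read_state, grab_frame, camera_params
import cv2
print(read_state())
for n in ("scene","top","wrist"):
    cv2.imwrite(f"pics/{n}0.png",grab_frame(n)[:,:,::-1]); p=camera_params(n); print(n,p)
E
```

```text
pics
{'time_s': 0.0, 'qpos': array([ 1.10016072e+00,  1.16495477e-01,  1.44231112e+00,  2.07369107e-06,
        1.58397846e+00, -3.77740945e-02]), 'joint_velocities': array([-0.000387  ,  0.002745  ,  0.00045781, -0.00084578, -0.00016696,
       -0.00133603]), 'joint_torque': array([ 8.12596099e-04, -7.31971335e+01, -6.32488847e+01,  9.50860681e-05,
        6.13236974e-03,  1.18115761e-05]), 'tool_pos': array([283.04318681, 612.5694907 , 230.52729193]), 'tcp_rot': array([ 0.69050324,  0.15143978,  0.69071669, -0.15225548]), 'wrist_force': array([-0.14720658,  0.04688244, -0.16503999]), 'torque': array([0.00264371, 0.0274217 , 0.021528  ]), 'width': 85.55254017678666}
scene {'K': array([[402.82210185,   0.        , 320.80262929],
       [  0.        , 402.82210185, 202.41662496],
       [  0.        ,   0.        ,   1.        ]]), 'k1': -0.09167758146305109, 'R': array([[ 0.50443057,  0.86326791, -0.01784122],
       [ 0.50938818, -0.31420604, -0.80112312],
       [-0.6971897 ,  0.39502288, -0.5982336 ]]), 't': array([-235.76831393, -165.39654362, 1487.47162551])}
top {'K': array([[4
[... 161 characters left out ...]
03340650314, 'R': array([[ 1.74032293e-02, -9.99846290e-01,  2.12674152e-03],
       [-9.96548210e-01, -1.75184275e-02, -8.11465919e-02],
       [ 8.11713761e-02, -7.07187714e-04, -9.96699908e-01]]), 't': array([  -7.00917435,  432.3714393 , 1426.68559707])}
wrist {'K': array([[291.74801641,   0.        , 318.05404376],
       [  0.        , 291.74801641, 204.49764473],
       [  0.        ,   0.        ,   1.        ]]), 'k1': -0.006133407288929419, 'R': array([[ 4.18877418e-01,  9.08042435e-01, -8.02932563e-04],
       [ 8.66862683e-01, -3.99617733e-01,  2.98085149e-01],
       [ 2.70353098e-01, -1.25557170e-01, -9.54538946e-01]]), 't': array([-674.86262766,  -39.29730795,  378.73261232])}
```

View pics/scene0.png

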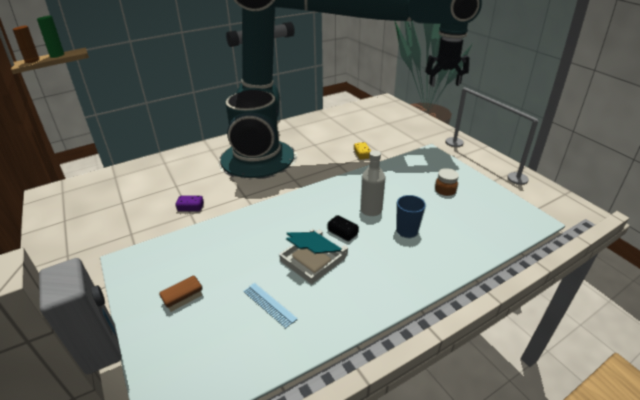

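View pics/top0.png

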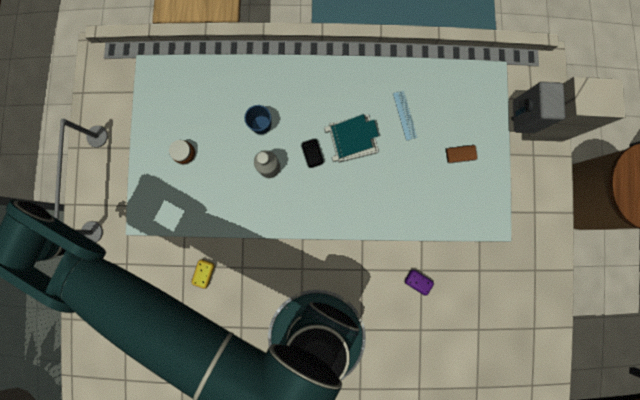

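View pics/wrist0.png

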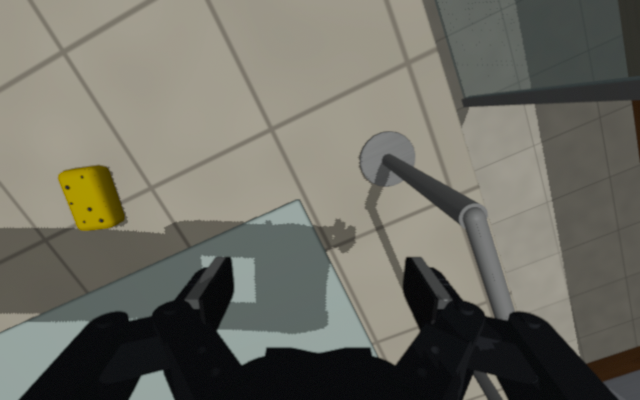

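```bash
cat > h.py <<'E'
import numpy as np, cv2
from cell import read_state, grab_frame, camera_params, recognise
def ray(p,uv):
    K=p['K'];d=np.array([p['k1'],0,0,0,0.])
    x=cv2.undistortPoints(np.array([[uv]],float),K,d)[0,0]
    R=p['R'];o=-R.T@p['t'];v=R.T@np.array([x[0],x[1],1]);return o,v
def at_z(p,uv,z):
    o,v=ray(p,uv);return (o+v*(z-o[2])/v[2])
def proj(p,X):
    r,_=cv2.Rodrigues(p['R']);return cv2.projectPoints(np.atleast_2d(X).astype(float),r,p['t'],p['K'],np.array([p['k1'],0,0,0,0.]))[0][:,0]
E
python3 - <<'E'
from h import *
i=grab_frame("top");p=camera_params("top")
c=i[80:200,220:430]
cv2.imwrite("pics/topc.png",cv2.resize(c,None,fx=3.8,fy=3.8,interpolation=cv2.INTER_CUBIC)[:,:,::-1])
i=grab_frame("scene")
c=i[150:310,230:440]
cv2.imwrite("pics/scc.png",cv2.resize(c,None,fx=3.7,fy=3.7,interpolation=cv2.INTER_CUBIC)[:,:,::-1])
for t in ("pumice","shampoo","tumbler","comb","jar","brush","tray","leaf","soap"):
  for cam in("top",):
    r=recognise(cam,t)
    print(t,[(np.round(q['extent'],1),round(q['score'],2)) for q in r[:2]],[at_z(p,q['extent'][:2],{'pumice':64}.get(t,40)).round(0) for q in r[:2]])
E
```

```text
pumice [(array([203.8, 273.9,  30.5,  32.7]), 0.9), (array([420.6, 284.1,  30.5,  22.1]), 0.7)] [array([189., 324.,  64.]), array([ 171., -298.,   64.])]
shampoo [(array([268.7, 163.8,  23.2,  28. ]), 0.97)] [array([514., 147.,  40.])]
tumbler [(array([258.1, 121.7,  28.3,  30.7]), 0.88), (array([269.4, 163.9,  23.2,  25.4]), 0.31)] [array([640., 182.,  40.]), array([513., 145.,  40.])]
comb [(array([405.8, 116.9,  20.6,  47.4]), 0.7)] [array([ 663., -258.,   40.])]
jar [(array([183.8, 152.9,  21.3,  21. ]), 0.58)] [array([543., 402.,  40.])]
brush [(array([461.9, 155.2,  30.6,  21.9]), 0.75)] [array([ 551., -428.,   40.])]
tray [(array([353.5, 136.4,  51.8,  45.3]), 0.74)] [array([ 600., -102.,   40.])]
leaf [(array([354.2, 135.6,  46.8,  43.8]), 0.69)] [array([ 602., -104.,   40.])]
soap [] []
```

View pics/topc.png

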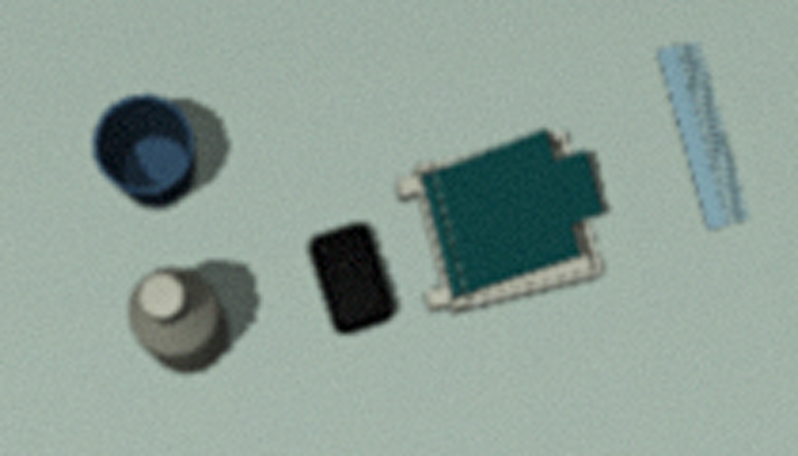

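View pics/scc.png

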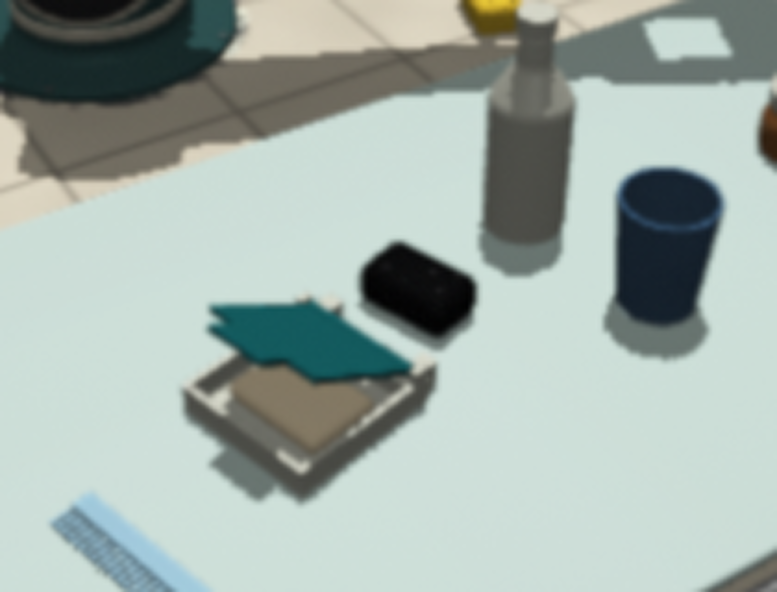

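```bash
cat > fit.py <<'E'
from h import *
from scipy.optimize import least_squares
T=camera_params("top");S=camera_params("scene")
top=[(8,-50,420,173),(8,50,455,297),(106,-50,550,130),(106,50,583,252),(132,-25,595,150),(132,25,608,210)]
sc=[(132,25,210,325),(132,-25,245,360),(106,-25,275,362),(106,-50,318,380),(8,-50,412,370),(8,50,310,302),(106,50,208,306),(106,25,232,323)]
def W(x,P):
    a=np.array(P,float);c,s=np.cos(x[2]),np.sin(x[2])
    # tray x axis in world = (c,s)
    return np.c_[x[0]+c*a[:,0]-s*a[:,1],x[1]+s*a[:,0]+c*a[:,1],30+a[:,2]]
def leaf(r,y,th,n=3): return (-r*np.cos(th)+n*np.sin(th),y,27+r*np.sin(th)+n*np.cos(th))
def f(x):
    e=[]
    for cam,l,off,k in((T,top,(220,80),3.8),(S,sc,(230,150),3.7)):
        o=np.array([[q[2]/k+off[0],q[3]/k+off[1]] for q in l])
        e.append((proj(cam,W(x,[leaf(q[0],q[1],x[3]) for q in l]))-o).ravel())
    e.append((proj(T,W(x,[(-114,58,24)]))-np.array([[600/3.8+220,265/3.8+80]])).ravel())
    return np.concatenate(e)
if __name__=="__main__":
    s=least_squares(f,[600,-50,1.4,.5],loss='soft_l1');print(s.x,f(s.x).reshape(-1,2).round(1))
    x=s.x
    z=64
    ps=[at_z(T,(220+u/3.8,80+v/3.8),z) for u,v in((312,240),(372,224),(395,313),(345,332))]
    print(np.round(ps,1),np.mean(ps,0)); 
    m=np.mean(ps,0)[:2]-x[:2];c,s_=np.cos(x[2]),np.sin(x[2]);print("pumice in tray",c*m[0]+s_*m[1],-s_*m[0]+c*m[1])
    for n,uv,z in (("shampoo base",(190,345),30),("sh cap",(161,295),220),("tumbler rim",(145,143),125)):
        q=at_z(T,(220+uv[0]/3.8,80+uv[1]/3.8),z);print(n,q)
    for nm,g in(("top",(T,(80,200,220,430),3.8)),("scene",(S,(150,310,230,440),3.7))):
        cam,(a,b,c0,d),k=g
        im=np.ascontiguousarray(cv2.resize(grab_frame(nm)[a:b,c0:d],None,fx=k,fy=k)[:,:,::-1])
        L=[(8,-50),(106,-50),(106,-25),(132,-25),(132,25),(106,25),(106,50),(8,50)]
        for P,col in((W(x,[leaf(r,y,x[3]) for r,y in L]),(0,0,255)),(W(x,[(-114,-58,24),(-114,58,24),(-8,58,24),(-8,-58,24)]),(255,0,0)),(W(x,[leaf(r,y,3.14) for r,y in L]),(0,255,0))):
            u=(proj(cam,P)-[c0,a])*k;cv2.polylines(im,[u.astype(int)],True,col,1)
        cv2.imwrite(f"pics/fit_{nm}.png",im)
E
python3 fit.py
```

```text
[ 5.81182137e+02 -4.69977557e+01  1.81934965e+00  5.20606802e-01] [[ 2.5 -1.6]
 [ 1.3 -1.3]
 [-1.9 -0.7]
 [-2.1  1.1]
 [-3.4 -0.4]
 [-2.5  0.9]
 [-1.7  0.2]
 [ 3.2  1. ]
 [ 2.6 -0.2]
 [-1.5  0.2]
 [-1.6  0. ]
 [-1.9 -0.1]
 [-0.4  0. ]
 [-0.   0.3]
 [-0.3  2. ]]
[[572.3  49.1  64. ]
 [585.5   3.5  64. ]
 [517.1 -15.2  64. ]
 [501.8  22.6  64. ]] [544.16494418  15.01174059  64.        ]
pumice in tray 69.21020580810853 20.625169674020412
shampoo base [494.12020173 143.68844999  30.        ]
sh cap [504.11323192 145.40150015 220.        ]
tumbler rim [631.73481829 171.75187609 125.        ]
```

```bash
sleep 1
```

```text
(no output)
```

View pics/fit_top.png

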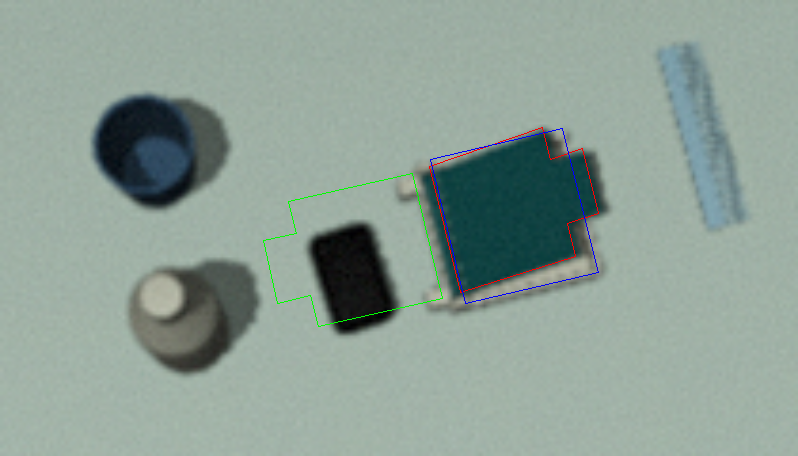

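View pics/fit_scene.png

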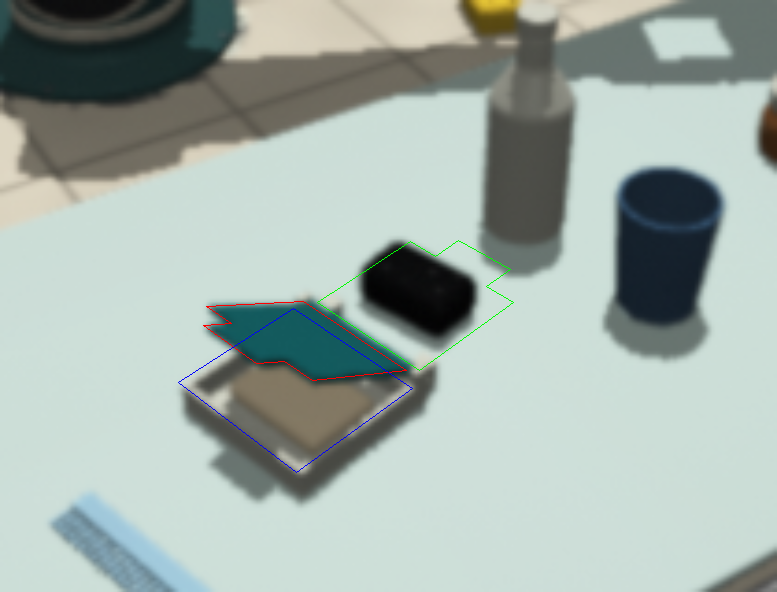

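```bash
python3 - <<'E'
from h import *
from scipy.spatial.transform import Rotation as Ro
s=read_state();q=s['tcp_rot'];R=Ro.from_quat([q[1],q[2],q[3],q[0]]).as_matrix();print(R.round(3))
p=camera_params("wrist");o=-p['R'].T@p['t'];print("cam in tool",R.T@(o-s['tool_pos']),"fwd in tool",R.T@p['R'][2])
E
```

```text
[[ 0.     0.419  0.908]
 [ 0.     0.908 -0.419]
 [-1.     0.    -0.   ]]
cam in tool [-1.41929633e+02  1.36540451e-01 -7.57952292e+01] fwd in tool [9.54525645e-01 2.28788196e-04 2.98128732e-01]
```

>>> apply_moves(
  targets=[
    [1, 0, 0, 0.04, 0, 0, 0],
    [1, 0, 0, 0.08, 0, 0, 0],
    [1, 0, 0, 0.1, 0, 0, 0],
    [1, 0.03, -0.03, 0.1, 0, 0, 6],
    [0, 0.05, -0.07, 0.1, 0, 0, 12],
    [0, 0.07, -0.11, 0.1, 0, 0, 18],
    [0, 0.09, -0.15, 0.1, 0, 0, 24],
    [0, 0.1, -0.19, 0.1, 0, 0, 30],
    [0, 0.12, -0.23, 0.1, 0, 0, 36],
    [0, 0.14, -0.27, 0.1, 0, 0, 39],
    [0, 0.16, -0.31, 0.1, 0, 0, 39],
    [0, 0.18, -0.35, 0.1, 0, 0, 39],
    [0, 0.19, -0.39, 0.1, 0, 0, 39],
    [0, 0.2, -0.43, 0.1, 0, 0, 39],
    [-0.5, 0.21, -0.47, 0.1, 0, 0, 39],
    [-0.5, 0.217, -0.51, 0.1, 0, 0, 39],
    [-0.5, 0.217, -0.55, 0.1, 0, 0, 39],
    [-0.5, 0.217, -0.59, 0.1, 0, 0, 39],
    [-0.5, 0.217, -0.63, 0.1, 0, 0, 39],
    [-0.5, 0.217, -0.643, 0.1, 0, 0, 39],
  ],
)

```text
time_s: 2.47
tool_pos: [499.6, -33.4, 331.5]
tcp_rot: [0.702, -0.087, 0.702, 0.087]
wrist_force: [0.5, 1.3, -0.1]
width: 21.5
```

>>> apply_moves(
  targets=[
    [-0.5, 0, 0, 0, 0, 0, 0],
    [-0.5, 0, 0, 0, 0, 0, 0],
    [-0.5, 0, 0, 0, 0, 0, 0],
    [-0.5, 0, 0, 0, 0, 0, 0],
  ],
)

```text
time_s: 2.8
tool_pos: [500.1, -29.4, 331.4]
tcp_rot: [0.702, -0.088, 0.702, 0.088]
wrist_force: [-0.4, 0.4, -0.3]
width: 21.3
```

```bash
python3 - <<'E'
from h import *
s=read_state();print(s['time_s'],s['tool_pos'],s['tcp_rot'],s['qpos'],s['width'])
p=camera_params("wrist");i=grab_frame("wrist");np.save("w1.npy",i);import pickle;pickle.dump(p,open("w1.pkl","wb"))
cv2.imwrite("pics/w1.png",i[:,:,::-1])
E
```

```text
2.8 [500.14206125 -29.36478649 331.35826287] [ 0.70168014 -0.08776922  0.70158776  0.08784169] [-1.09640694e-01 -2.73045002e-01  1.64811716e+00  1.32520758e-04
  1.76641718e+00 -1.92940530e+00] 21.262656959531054
```

View pics/w1.png

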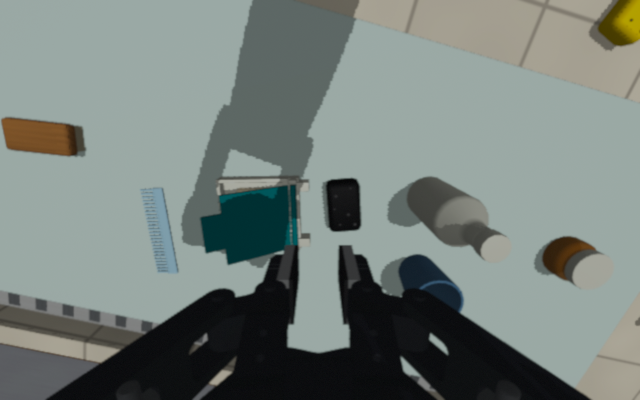

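```bash
python3 - <<'E'
from h import *
i=np.load("w1.npy");c=i[165:275,190:375]
cv2.imwrite("pics/w1c.png",cv2.resize(c,None,fx=4,fy=4,interpolation=cv2.INTER_CUBIC)[:,:,::-1])
E
```

```text
(no output)
```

View pics/w1c.png

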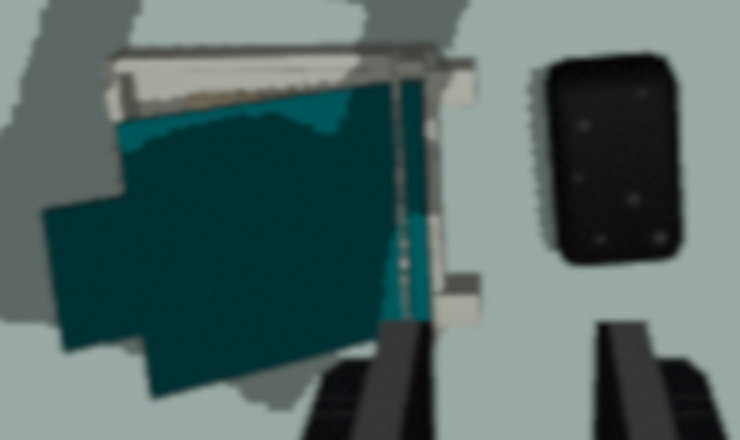

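```bash
cat > fit2.py <<'E'
from fit import *
import pickle
Wp=pickle.load(open("w1.pkl","rb"))
top=[q for q in top if q[0]>10]; sc=[q for q in sc if q[0]>10]
w=[(132,25,43,210),(132,-25,65,352),(106,25,122,193),(106,50,118,122),(106,-25,145,337),(106,-50,152,398),(8,50,393,83)]
def f2(x):
    e=[]
    for cam,l,off,k in((T,top,(220,80),3.8),(S,sc,(230,150),3.7),(Wp,w,(190,165),4)):
        o=np.array([[q[2]/k+off[0],q[3]/k+off[1]] for q in l])
        e.append((proj(cam,W(x,[leaf(q[0],q[1],x[3]) for q in l]))-o).ravel())
    e.append((proj(Wp,W(x,[(23,x[4],24),(23,-x[4],24)]))-np.array([[473/4+190,86/4+165],[480/4+190,310/4+165]])).ravel())
    return np.concatenate(e)
def sol(): return least_squares(f2,[581,-47,1.82,.5,50],loss='soft_l1').x
def toT(x,P):
    m=np.array(P)[:2]-x[:2];c,s=np.cos(x[2]),np.sin(x[2]);return np.array([c*m[0]+s*m[1],-s*m[0]+c*m[1]])
if __name__=="__main__":
    x=sol();print(x,np.degrees(x[2]));print(f2(x).reshape(-1,2).round(1).tolist())
    ps=[at_z(Wp,(190+u/4,165+v/4),64) for u,v in((550,62),(670,55),(682,252),(562,263))]
    print(np.round(ps,0).tolist(),np.mean(ps,0),[toT(x,p).round(0) for p in ps],toT(x,np.mean(ps,0)))
    print("shampoo",toT(x,(500,145)),"tumbler",toT(x,(632,172)))
    k=4;im=np.ascontiguousarray(cv2.resize(np.load("w1.npy")[165:275,190:375],None,fx=k,fy=k)[:,:,::-1])
    L=[(8,-50),(106,-50),(106,-25),(132,-25),(132,25),(106,25),(106,50),(8,50)]
    for P,col in((W(x,[leaf(r,y,x[3]) for r,y in L]),(0,0,255)),(W(x,[(-114,-58,24),(-114,58,24),(-8,58,24),(-8,-58,24)]),(255,0,0)),(W(x,[(0,-50,27),(0,50,27)]),(0,255,0))):
        u=(proj(Wp,P)-[190,165])*k;cv2.polylines(im,[u.astype(int)],True,col,1)
    cv2.imwrite("pics/fit2w.png",im)
E
python3 fit2.py
```

```text
[ 5.79852462e+02 -4.64888696e+01  1.83776858e+00  5.23039111e-01
  4.51971782e+01] 105.29638309686035
[[-2.6, -0.8], [-2.1, 0.9], [-3.9, -0.6], [-2.7, 0.6], [-1.2, 0.2], [4.0, 0.8], [3.2, -0.5], [-0.8, -0.2], [-0.2, 0.1], [0.3, 0.2], [-0.6, -0.1], [-0.9, 0.1], [0.6, 0.5], [-0.7, -0.2], [-0.9, -0.8], [-0.6, 0.3], [0.3, -0.5], [0.3, 0.0], [0.1, 0.0]]
[[512.0, -12.0, 64.0], [499.0, 29.0, 64.0], [571.0, 55.0, 64.0], [586.0, 12.0, 64.0]] [542.21482509  20.74115521  64.        ] [array([51., 56.]), array([94., 58.]), array([100., -18.]), array([ 55., -22.])] [74.77760529 18.56819085]
shampoo [205.77124963  26.50652243] tumbler [ 196.99154451 -107.94018365]
```

```bash
sleep 1
```

```text
(no output)
```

View pics/fit2w.png

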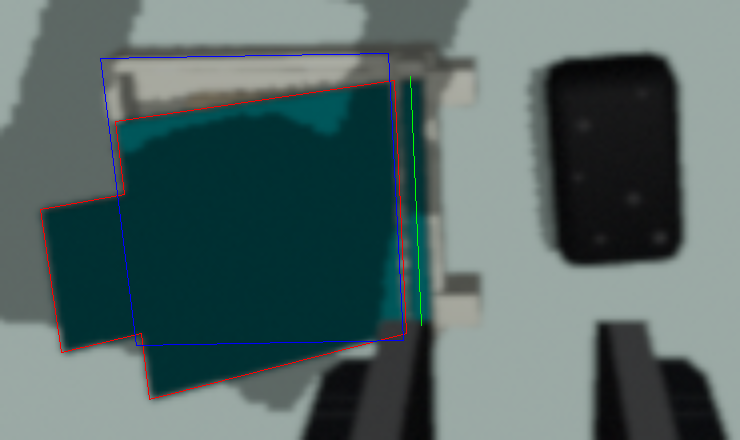

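>>> apply_moves(
  targets=[
    [-0.8, 0.035, 0.02, 0, 0, 0, 1],
    [-0.8, 0.07, 0.04, 0, 0, 0, 1],
    [-0.8, 0.1, 0.06, 0, 0, 0, 1],
    [-0.8, 0.113, 0.067, -0.02, 0, 0, 1],
    [-0.8, 0.113, 0.067, -0.06, 0, 0, 1],
    [-0.8, 0.113, 0.067, -0.1, 0, 0, 1],
    [-0.8, 0.113, 0.067, -0.14, 0, 0, 1],
    [-0.8, 0.113, 0.067, -0.18, 0, 0, 1],
    [-0.8, 0.113, 0.067, -0.2, 0, 0, 1],
    [-0.8, 0.113, 0.067, -0.2, 0, 0, 1],
    [-0.8, 0.113, 0.067, -0.2, 0, 0, 1],
  ],
)

```text
time_s: 3.77
tool_pos: [612.9, 37.7, 131.2]
tcp_rot: [0.7, -0.094, 0.701, 0.094]
wrist_force: [0.3, 0.5, 0.7]
width: 8.5
```

```bash
python3 - <<'E'
from fit2 import *
x=sol()
s=read_state();print(s['time_s'],s['tool_pos'],s['width'],toT(x,s['tool_pos']))
p=camera_params("wrist");i=grab_frame("wrist")
cv2.imwrite("pics/w2.png",i[:,:,::-1]);i=grab_frame("scene")[100:300,200:480]
cv2.imwrite("pics/s2.png",cv2.resize(i,None,fx=2.8,fy=2.8)[:,:,::-1])
print("tcp px",proj(p,s['tool_pos']))
E
```

```text
3.7667 [612.88639391  37.67673484 131.2312913 ] 8.524859771271922 [ 72.46920711 -54.06758404]
tcp px [[318.22979276 259.88363613]]
```

View pics/w2.png

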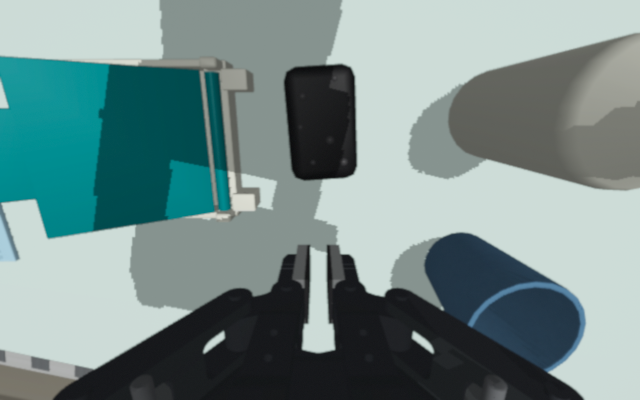

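View pics/s2.png

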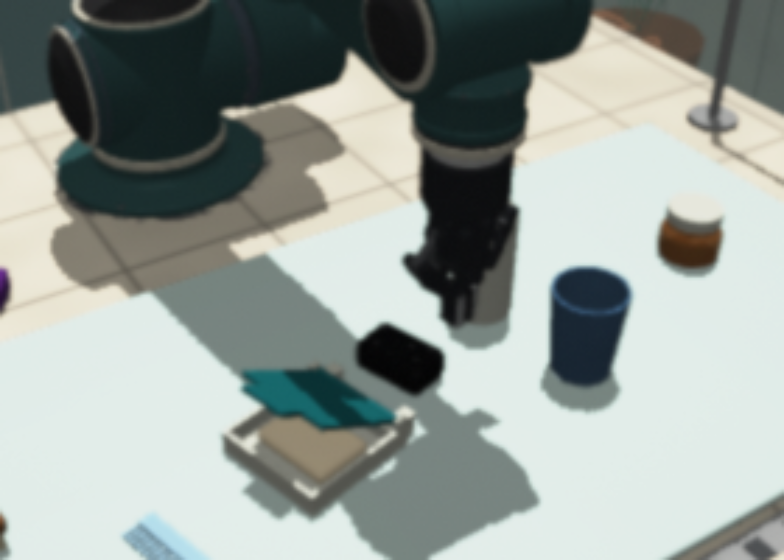

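```bash
python3 - <<'E'
from fit2 import *
x=sol();p=camera_params("wrist")
ps=[at_z(p,uv,64) for uv in((286,67),(354,65),(356,177),(293,180))]
print(np.mean(ps,0),[toT(x,q).round(1).tolist() for q in ps],toT(x,np.mean(ps,0)))
print([toT(x,at_z(p,uv,54)).round(1) for uv in((252,80),(257,202))])
E
```

```text
[548.0403424   22.27704156  64.        ] [[50.5, 49.9], [95.5, 51.1], [99.7, -24.3], [53.2, -26.6]] [74.72223913 12.54386239]
[array([25.3, 43. ]), array([ 23.2, -46.7])]
```

>>> apply_moves(
  targets=[
    [-0.8, 0, 0, -0.03, 0, 0, 0],
    [-0.8, 0, 0, -0.06, 0, 0, 0],
    [-0.8, 0, 0, -0.08, 0, 0, 0],
    [-0.8, 0, 0, -0.089, 0, 0, 0],
    [-0.8, 0, 0, -0.089, 0, 0, 0],
    [-0.8, -0.005, -0.001, -0.089, 0, 0, 0],
    [-0.8, -0.01, -0.002, -0.089, 0, 0, 0],
    [-0.8, -0.015, -0.003, -0.089, 0, 0, 0],
    [-0.8, -0.02, -0.005, -0.089, 0, 0, 0],
    [-0.8, -0.025, -0.006, -0.089, 0, 0, 0],
    [-0.8, -0.03, -0.008, -0.089, 0, 0, 0],
    [-0.8, -0.035, -0.009, -0.089, 0, 0, 0],
    [-0.8, -0.04, -0.01, -0.089, 0, 0, 0],
    [-0.8, -0.045, -0.012, -0.089, 0, 0, 0],
    [-0.8, -0.045, -0.012, -0.089, 0, 0, 0],
  ],
)

```text
time_s: 5.12
tool_pos: [567.2, 24.5, 42.2]
tcp_rot: [0.701, -0.093, 0.701, 0.093]
wrist_force: [-0.1, 0.4, 0.1]
width: 8.3
```

```bash
python3 - <<'E'
from fit2 import *
x=sol()
s=read_state();print(s['time_s'],s['tool_pos'],s['wrist_force'],toT(x,s['tool_pos']))
i=grab_frame("wrist")
cv2.imwrite("pics/w3.png",i[:,:,::-1])
E
```

```text
5.1167 [567.15869161  24.47122641  42.18341349] [-0.06611679  0.36123778  0.09904466] [71.79503996 -6.47605424]
```

View pics/w3.png

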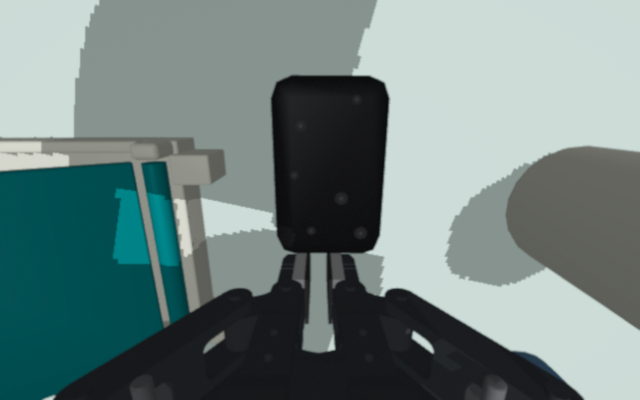

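>>> apply_moves(
  targets=[
    [-0.8, -0.004, -0.001, 0, 0, 0, 0],
    [-0.8, -0.009, -0.002, 0, 0, 0, 0],
    [-0.8, -0.014, -0.003, 0, 0, 0, 0],
    [-0.8, -0.019, -0.005, 0, 0, 0, 0],
    [-0.8, -0.024, -0.006, 0, 0, 0, 0],
    [-0.8, -0.029, -0.008, 0, 0, 0, 0],
    [-0.8, -0.034, -0.009, 0, 0, 0, 0],
    [-0.8, -0.039, -0.01, 0, 0, 0, 0],
    [-0.8, -0.044, -0.012, 0, 0, 0, 0],
    [-0.8, -0.049, -0.013, 0, 0, 0, 0],
    [-0.8, -0.054, -0.015, 0, 0, 0, 0],
    [-0.8, -0.059, -0.016, 0, 0, 0, 0],
    [-0.8, -0.063, -0.017, 0, 0, 0, 0],
    [-0.8, -0.063, -0.017, 0, 0, 0, 0],
  ],
)

```text
time_s: 6.33
tool_pos: [504.4, 7.6, 42.3]
tcp_rot: [0.701, -0.093, 0.701, 0.093]
wrist_force: [-0.3, -0.4, 0.0]
width: 8.6
```

```bash
python3 - <<'E'
from fit2 import *
x=sol()
s=read_state();print(s['time_s'],s['tool_pos'],s['wrist_force'],toT(x,s['tool_pos']))
i=grab_frame("wrist")
cv2.imwrite("pics/w4.png",i[:,:,::-1])
E
```

```text
6.3333 [504.4431061    7.58582755  42.32304526] [-0.33421055 -0.35179048  0.03665733] [72.05295606 58.47234712]
```

View pics/w4.png

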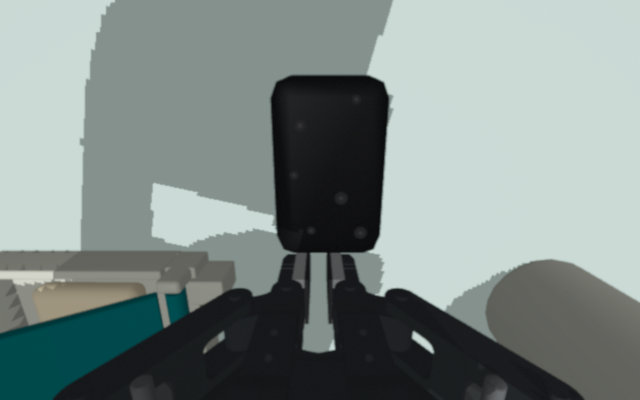

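```bash
cat > plan.py <<'E'
from fit2 import *
from scipy.spatial.transform import Rotation as Ro
x=sol();c,s=np.cos(x[2]),np.sin(x[2]);xt=np.array([c,s,0]);yt=np.array([-s,c,0]);zt=np.array([0,0,1.])
k=.7071;X=k*xt-k*zt;Y=-yt;Z=np.cross(X,Y);Rg=np.c_[X,Y,Z]
def cur():
    st=read_state();q=st['tcp_rot'];return st,Ro.from_quat([q[1],q[2],q[3],q[0]])
def w(a,z,y=0): return W(x,[(a,y,z-30)])[0]   # a tray x, z world
def tcp(phi):
    P=lambda r:np.array([-r*np.cos(phi)-3*np.sin(phi),57+r*np.sin(phi)-3*np.cos(phi)])
    if phi<np.pi/4: t=P(132)-17*np.array([-k,k])-11*np.array([k,k])
    else:
        r=115-15*(phi-np.pi/4)/(np.pi*.75)
        a=11*np.clip((phi-3*np.pi/4)/.3,-1,1)   # blend top->low corner
        t=P(r)+a*np.array([k,k])
    return t
E
python3 - <<'E'
from plan import *
st,R=cur();d=(Ro.from_matrix(Rg)*R.inv());print("rotvec",np.degrees(d.as_rotvec()),np.degrees(d.magnitude()))
for a,z in((-180,230),(-180,151),(-120,91)): print(a,z,w(a,z),w(a,z)-st['tool_pos'])
for p in np.arange(.45,3.2,.15): t=tcp(p);print(round(p,2),t.round(1),w(*t).round(1))
E
```

```text
rotvec [ 24.69056174  43.18386242 -84.8285659 ] 98.33796522511399
-180 230 [ 627.33865094 -220.11220296  230.        ] [ 122.50780757 -227.78713712  187.59719011]
-180 151 [ 627.33865094 -220.11220296  151.        ] [ 122.50780757 -227.78713712  108.59719011]
-120 91 [ 611.50992135 -162.23775852   91.        ] [ 106.67907797 -169.91269267   48.59719011]
0.45 [-115.9   91.9] [ 610.4 -158.3   91.9]
0.6 [-106.4  109.3] [ 607.9 -149.1  109.3]
0.75 [-94.4 125. ] [ 604.8 -137.5  125. ]
0.9 [-81.2 136.9] [ 601.3 -124.8  136.9]
1.05 [-66.8 146. ] [ 597.5 -110.9  146. ]
1.2 [-51.3 152.9] [593.4 -96.  152.9]
1.35 [-35.1 157.3] [589.1 -80.3 157.3]
1.5 [-18.6 159.2] [584.8 -64.4 159.2]
1.65 [ -2.1 158.6] [580.4 -48.5 158.6]
1.8 [ 14.  155.6] [576.2 -33.  155.6]
1.95 [ 29.3 150.3] [572.1 -18.3 150.3]
2.1 [ 44.6 143.9] [568.1  -3.5 143.9]
2.25 [ 61.3 138.4] [563.7  12.6 138.4]
2.4 [ 76.3 131.1] [559.7  27.1 131.1]
2.55 [ 89.5 122.4] [556.2  39.8 122.4]
2.7 [ 99.4 111.4] [553.6  49.4 111.4]
2.85 [104.5  96.9] [552.3  54.3  96.9]
3.0 [107.2  82. ] [551.6  57.   82. ]
3.15 [107.7  66.9] [551.4  57.4  66.9]
```

>>> apply_moves(
  targets=[
    [-1, 0.006, 0.002, 0, 0, 0, 0],
    [-1, 0.012, 0.003, 0, 0, 0, 0],
    [-1, 0.012, 0.003, 0.03, 0, 0, 0],
    [-1, 0.012, 0.003, 0.07, 0, 0, 0],
    [-1, 0.012, 0.003, 0.11, 0, 0, 0],
    [-1, 0.012, 0.003, 0.15, 0, 0, 0],
    [-1, 0.012, 0.003, 0.19, 0, 0, 0],
    [-1, 0.012, 0.003, 0.21, 0, 0, 0],
    [-1, 0.012, 0.003, 0.21, 0, 0, 0],
  ],
)

```text
time_s: 7.13
tool_pos: [519.1, 10.9, 258.0]
tcp_rot: [0.703, -0.094, 0.698, 0.093]
wrist_force: [2.0, -0.6, 0.9]
width: 0.1
```

>>> apply_moves(
  targets=[
    [-1, 0.007, -0.014, 0, 1.5, 2.7, -5.3],
    [-1, 0.014, -0.028, 0, 3.1, 5.4, -10.6],
    [-1, 0.021, -0.043, 0, 4.6, 8.1, -15.9],
    [-1, 0.028, -0.057, 0, 6.2, 10.8, -21.2],
    [-1, 0.034, -0.072, 0, 7.7, 13.5, -26.5],
    [-1, 0.041, -0.086, 0, 9.3, 16.2, -31.8],
    [-1, 0.048, -0.1, 0, 10.8, 18.9, -37.1],
    [-1, 0.055, -0.115, 0, 12.3, 21.6, -42.4],
    [-1, 0.062, -0.13, 0, 13.9, 24.3, -47.7],
    [-1, 0.069, -0.144, 0, 15.4, 27, -53],
    [-1, 0.076, -0.158, 0, 17, 29.7, -58.3],
    [-1, 0.083, -0.173, 0, 18.5, 32.4, -63.6],
    [-1, 0.09, -0.187, 0, 20.1, 35.1, -68.9],
    [-1, 0.097, -0.202, 0, 21.6, 37.8, -74.2],
    [-1, 0.104, -0.216, 0, 23.1, 40.5, -79.5],
    [-1, 0.11, -0.231, 0, 24.7, 43.2, -84.8],
    [-1, 0.11, -0.231, 0, 24.7, 43.2, -84.8],
    [-1, 0.11, -0.231, 0, 24.7, 43.2, -84.8],
  ],
)

```text
time_s: 8.63
tool_pos: [627.4, -221.3, 250.4]
tcp_rot: [0.303, 0.561, 0.735, -0.232]
wrist_force: [0.7, 1.2, 0.4]
width: -0.1
```

```bash
python3 - <<'E'
from plan import *
st,R=cur();d=(Ro.from_matrix(Rg)*R.inv());print(st['time_s'],st['qpos'],st['tool_pos'],toT(x,st['tool_pos']),"rotvec",np.degrees(d.as_rotvec()))
for a,z in((-180,151),(-120,91)): print(a,z,w(a,z)-st['tool_pos'])
import pickle;p=camera_params("wrist");i=grab_frame("wrist");np.save("w5.npy",i);pickle.dump(p,open("w5.pkl","wb"))
cv2.imwrite("pics/w5.png",i[:,:,::-1])
i=grab_frame("scene")[100:300,200:480];cv2.imwrite("pics/s5.png",cv2.resize(i,None,fx=2.8,fy=2.8)[:,:,::-1])
E
```

```text
8.6333 [-0.58321962  0.40945469  1.19861057  0.57220907  2.101241   -0.70020065] [ 627.4044382  -221.28761039  250.36688537] [-181.15112301    0.24663009] rotvec [-0.0860987  -0.07860729  0.01627847]
-180 151 [-6.57872572e-02  1.17540743e+00 -9.93668854e+01]
-120 91 [ -15.89451685   59.04985187 -159.36688537]
```

View pics/w5.png

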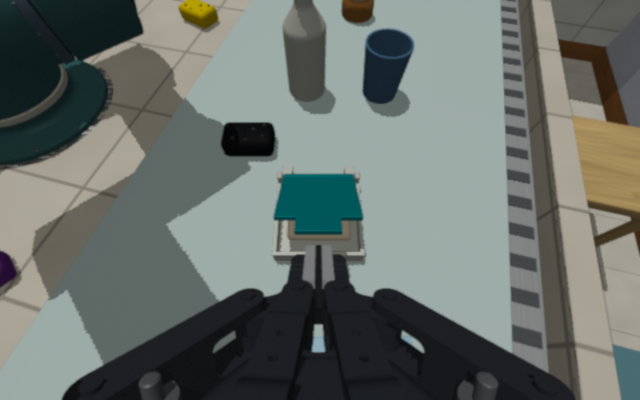

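View pics/s5.png

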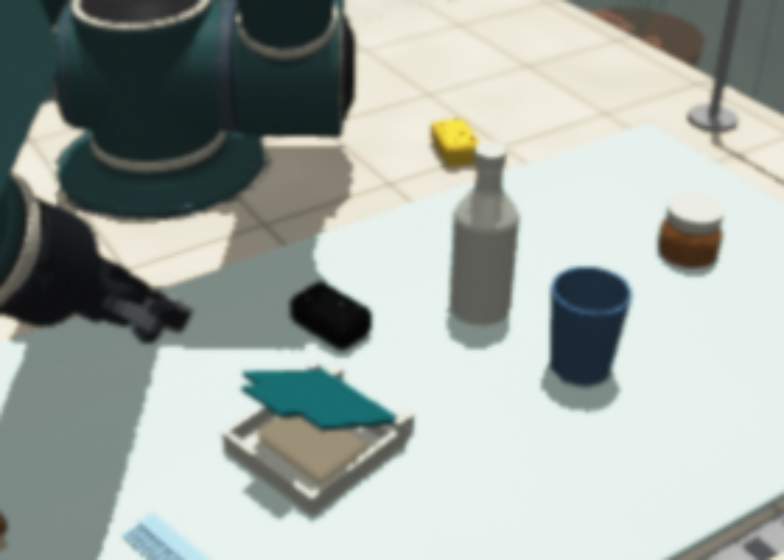

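```bash
python3 - <<'E'
from plan import *
p=pickle.load(open("w5.pkl","rb"))
print(proj(p,W(x,[leaf(132,25,x[3]),leaf(132,-25,x[3]),leaf(106,50,x[3]),leaf(106,-50,x[3]),leaf(8,50,x[3]),leaf(8,-50,x[3])])).round(0))
E
```

```text
[[294. 231.]
 [342. 231.]
 [273. 217.]
 [363. 217.]
 [282. 177.]
 [354. 177.]]
```

```bash
python3 - <<'E'
import numpy as np,cv2
i=np.load("w5.npy")[160:270,260:380];cv2.imwrite("pics/w5c.png",cv2.resize(i,None,fx=5,fy=5)[:,:,::-1])
E
```

```text
(no output)
```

View pics/w5c.png

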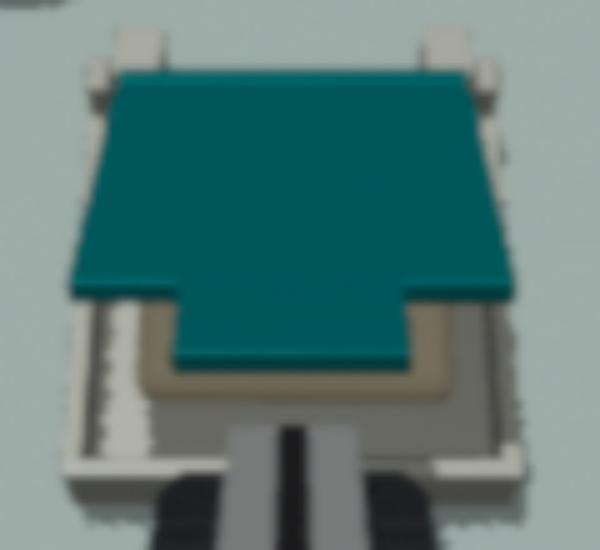

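>>> apply_moves(
  targets=[
    [-1, 0, 0, -0.035, 0, 0, 0],
    [-1, 0, 0, -0.07, 0, 0, 0],
    [-1, 0, 0.001, -0.099, 0, 0, 0],
    [-1, 0, 0.001, -0.099, 0, 0, 0],
    [-1, -0.003, 0.012, -0.111, 0, 0, 0],
    [-1, -0.006, 0.023, -0.123, 0, 0, 0],
    [-1, -0.009, 0.035, -0.135, 0, 0, 0],
    [-1, -0.013, 0.047, -0.147, 0, 0, 0],
    [-1, -0.016, 0.059, -0.159, 0, 0, 0],
    [-1, -0.016, 0.059, -0.159, 0, 0, 0],
    [-1, -0.016, 0.059, -0.159, 0, 0, 0],
  ],
)

```text
time_s: 9.65
tool_pos: [611.5, -160.7, 95.1]
tcp_rot: [0.305, 0.56, 0.735, -0.231]
wrist_force: [-0.2, 0.5, 0.4]
width: -0.4
```

```bash
python3 - <<'E'
from plan import *
st,R=cur();t0=st['tool_pos'];print(st['time_s'],t0,toT(x,t0),st['wrist_force'])
for p in np.arange(.5,3.2,.07): t=tcp(p);print(round(p,2),(w(*t)-t0).round(0).tolist())
i=grab_frame("scene")[130:290,200:400];cv2.imwrite("pics/s6.png",cv2.resize(i,None,fx=3.5,fy=3.5)[:,:,::-1])
E
```

```text
9.65 [ 611.52714679 -160.74312421   95.06382029] [-118.56285878   -0.41091792] [-0.18539751  0.49165461  0.43902275]
0.5 [-2.0, 5.0, 3.0]
0.57 [-3.0, 10.0, 11.0]
0.64 [-4.0, 14.0, 19.0]
0.71 [-6.0, 20.0, 26.0]
0.78 [-7.0, 26.0, 33.0]
0.85 [-9.0, 32.0, 38.0]
0.92 [-11.0, 38.0, 43.0]
0.99 [-13.0, 44.0, 48.0]
1.06 [-14.0, 51.0, 51.0]
1.13 [-16.0, 58.0, 55.0]
1.2 [-18.0, 65.0, 58.0]
1.27 [-20.0, 72.0, 60.0]
1.34 [-22.0, 79.0, 62.0]
1.41 [-24.0, 87.0, 63.0]
1.48 [-26.0, 94.0, 64.0]
1.55 [-28.0, 102.0, 64.0]
1.62 [-30.0, 109.0, 64.0]
1.69 [-32.0, 116.0, 63.0]
1.76 [-34.0, 124.0, 62.0]
1.83 [-36.0, 131.0, 60.0]
1.9 [-38.0, 138.0, 57.0]
1.97 [-40.0, 144.0, 54.0]
2.04 [-42.0, 151.0, 51.0]
2.11 [-44.0, 158.0, 49.0]
2.18 [-46.0, 166.0, 46.0]
2.25 [-48.0, 173.0, 43.0]
2.32 [-50.0, 180.0, 40.0]
2.39 [-52.0, 187.0, 37.0]
2.46 [-53.0, 193.0, 33.0]
2.53 [-55.0, 199.0, 29.0]
2.6 [-56.0, 204.0, 24.0]
2.67 [-58.0, 209.0, 19.0]
2.74 [-58.0, 212.0, 13.0]
2.81 [-59.0, 214.0, 6.0]
2.88 [-59.0, 216.0, -1.0]
2.95 [-60.0, 217.0, -8.0]
3.02 [-60.0, 218.0, -15.0]
3.09 [-60.0, 218.0, -22.0]
3.16 [-60.0, 218.0, -29.0]
```

View pics/s6.png

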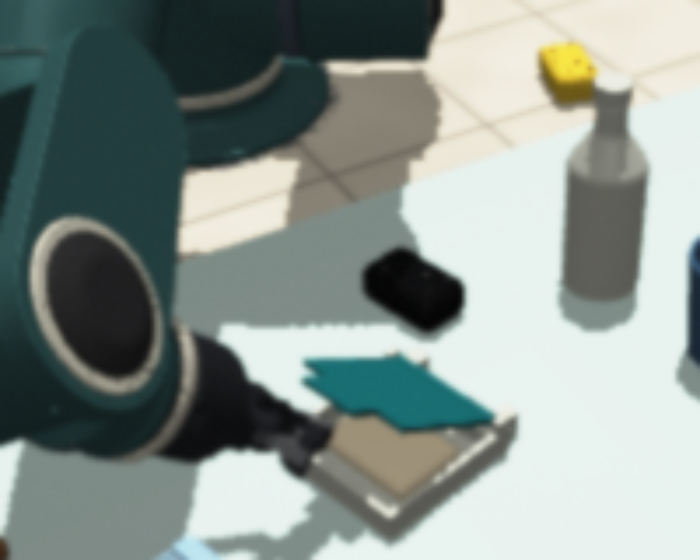

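>>> apply_moves(
  targets=[
    [-1, 0, 0, 0, 0, 0, 0],
    [-1, -0.002, 0.005, 0.005, 0, 0, 0],
    [-1, -0.003, 0.01, 0.013, 0, 0, 0],
    [-1, -0.004, 0.014, 0.021, 0, 0, 0],
    [-1, -0.006, 0.02, 0.028, 0, 0, 0],
    [-1, -0.007, 0.026, 0.035, 0, 0, 0],
    [-1, -0.007, 0.026, 0.035, 0, 0, 0],
  ],
)

```text
time_s: 10.28
tool_pos: [604.3, -134.3, 130.5]
tcp_rot: [0.305, 0.56, 0.734, -0.231]
wrist_force: [-0.2, -0.4, 0.4]
width: 0.1
```

```bash
python3 - <<'E'
from plan import *
st,R=cur();t0=st['tool_pos'];print(st['time_s'],t0,toT(x,t0),st['wrist_force'])
i=grab_frame("scene")[130:290,200:400];cv2.imwrite("pics/s7.png",cv2.resize(i,None,fx=3.5,fy=3.5)[:,:,::-1])
cv2.imwrite("pics/w7.png",grab_frame("wrist")[:,:,::-1])
E
```

```text
10.2833 [ 604.30093378 -134.31671399  130.5107364 ] [-91.16626575  -0.41230856] [-0.23332575 -0.44068072  0.35689517]
```

View pics/s7.png

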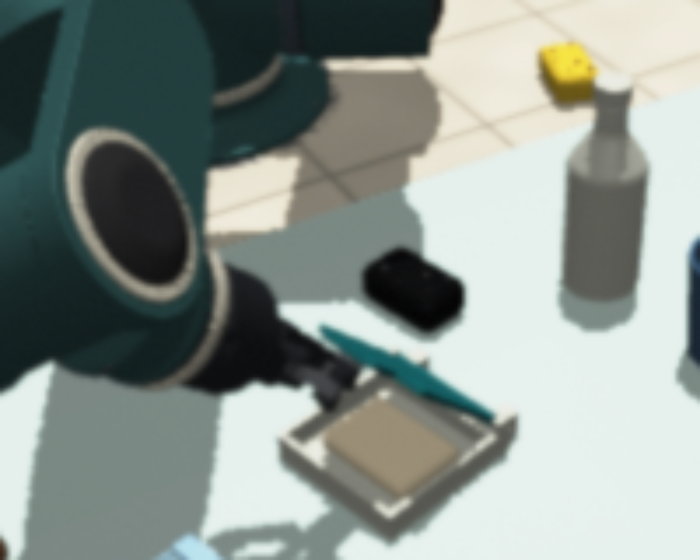

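View pics/w7.png

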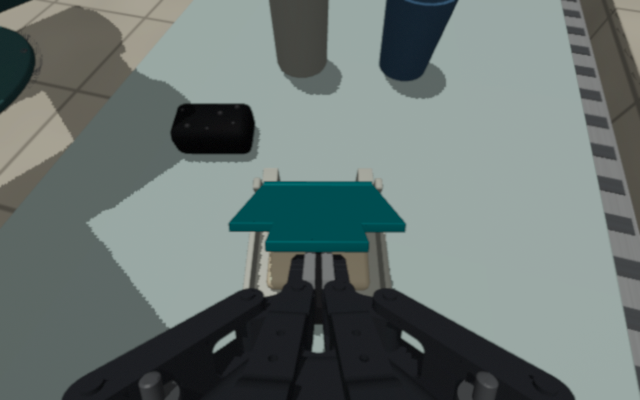

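```bash
python3 - <<'E'
from plan import *
st,R=cur();t0=st['tool_pos']
for p in np.arange(.87,2.3,.07): t=tcp(p);print(round(p,2),(w(*t)-t0).round(0).astype(int).tolist())
E
```

```text
0.87 [-2, 8, 6]
0.94 [-4, 14, 11]
1.01 [-6, 20, 15]
1.08 [-7, 27, 19]
1.15 [-9, 34, 22]
1.22 [-11, 41, 25]
1.29 [-13, 48, 27]
1.36 [-15, 56, 29]
1.43 [-17, 63, 30]
1.5 [-19, 70, 30]
1.57 [-21, 78, 30]
1.64 [-23, 85, 30]
1.71 [-25, 93, 29]
1.78 [-27, 100, 27]
1.85 [-29, 107, 25]
1.92 [-31, 114, 23]
1.99 [-33, 120, 20]
2.06 [-35, 127, 16]
2.13 [-37, 135, 14]
2.2 [-39, 142, 12]
2.27 [-41, 150, 9]
```

>>> apply_moves(
  targets=[
    [-1, -0.002, 0.008, 0.006, 0, 0, 0],
    [-1, -0.004, 0.014, 0.011, 0, 0, 0],
    [-1, -0.006, 0.02, 0.015, 0, 0, 0],
    [-1, -0.007, 0.027, 0.019, 0, 0, 0],
    [-1, -0.009, 0.034, 0.022, 0, 0, 0],
    [-1, -0.011, 0.041, 0.025, 0, 0, 0],
    [-1, -0.013, 0.048, 0.027, 0, 0, 0],
    [-1, -0.015, 0.056, 0.029, 0, 0, 0],
    [-1, -0.017, 0.063, 0.03, 0, 0, 0],
    [-1, -0.019, 0.07, 0.03, 0, 0, 0],
    [-1, -0.021, 0.078, 0.03, 0, 0, 0],
    [-1, -0.023, 0.085, 0.03, 0, 0, 0],
    [-1, -0.025, 0.093, 0.029, 0, 0, 0],
    [-1, -0.027, 0.1, 0.027, 0, 0, 0],
    [-1, -0.029, 0.107, 0.025, 0, 0, 0],
    [-1, -0.029, 0.107, 0.025, 0, 0, 0],
  ],
)

```text
time_s: 11.72
tool_pos: [574.5, -27.0, 152.8]
tcp_rot: [0.304, 0.56, 0.735, -0.232]
wrist_force: [-1.3, 0.6, -0.8]
width: 0.2
```

```bash
python3 - <<'E'
from plan import *
st,R=cur();t0=st['tool_pos'];print(st['time_s'],t0,toT(x,t0),st['wrist_force'],tcp(1.85))
i=grab_frame("scene")[100:290,200:440];cv2.imwrite("pics/s8.png",cv2.resize(i,None,fx=3,fy=3)[:,:,::-1])
cv2.imwrite("pics/w8.png",grab_frame("wrist")[:,:,::-1])
for p in np.arange(1.92,3.2,.07): t=tcp(p);print(round(p,2),(w(*t)-t0).round(0).astype(int).tolist())
E
```

```text
11.7167 [574.54894421 -26.96964101 152.76807957] [20.22687439 -0.03377396] [-1.28650109  0.6234287  -0.84809597] [ 19.16314931 154.08030928]
1.92 [-2, 6, -1]
1.99 [-3, 12, -4]
2.06 [-5, 19, -8]
2.13 [-7, 27, -10]
2.2 [-9, 34, -12]
2.27 [-11, 42, -15]
2.34 [-13, 49, -19]
2.41 [-15, 55, -22]
2.48 [-17, 61, -26]
2.55 [-18, 67, -30]
2.62 [-20, 72, -35]
2.69 [-21, 76, -40]
2.76 [-22, 79, -47]
2.83 [-22, 81, -54]
2.9 [-23, 82, -61]
2.97 [-23, 84, -68]
3.04 [-23, 84, -75]
3.11 [-23, 84, -82]
3.18 [-23, 84, -89]
```

View pics/s8.png

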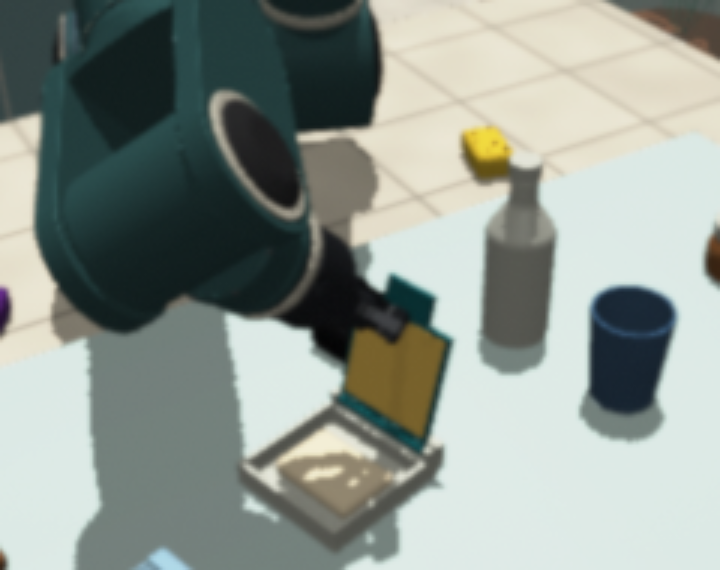

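View pics/w8.png

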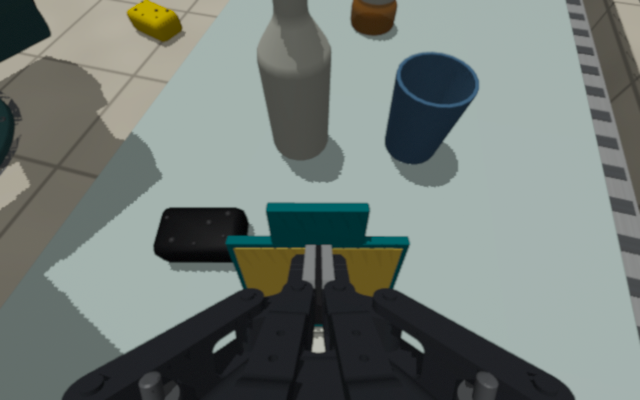

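>>> apply_moves(
  targets=[
    [-1, -0.002, 0.006, -0.001, 0, 0, 0],
    [-1, -0.003, 0.012, -0.004, 0, 0, 0],
    [-1, -0.005, 0.019, -0.008, 0, 0, 0],
    [-1, -0.007, 0.027, -0.01, 0, 0, 0],
    [-1, -0.009, 0.034, -0.012, 0, 0, 0],
    [-1, -0.011, 0.042, -0.015, 0, 0, 0],
    [-1, -0.013, 0.049, -0.019, 0, 0, 0],
    [-1, -0.015, 0.055, -0.022, 0, 0, 0],
    [-1, -0.017, 0.061, -0.026, 0, 0, 0],
    [-1, -0.018, 0.067, -0.03, 0, 0, 0],
    [-1, -0.02, 0.072, -0.035, 0, 0, 0],
    [-1, -0.021, 0.076, -0.04, 0, 0, 0],
    [-1, -0.022, 0.079, -0.047, 0, 0, 0],
    [-1, -0.022, 0.081, -0.054, 0, 0, 0],
    [-1, -0.023, 0.082, -0.061, 0, 0, 0],
    [-1, -0.023, 0.084, -0.068, 0, 0, 0],
    [-1, -0.023, 0.084, -0.072, 0, 0, 0],
    [-1, -0.023, 0.084, -0.072, 0, 0, 0],
  ],
)

```text
time_s: 13.32
tool_pos: [551.8, 55.8, 80.1]
tcp_rot: [0.304, 0.56, 0.735, -0.232]
wrist_force: [-0.4, -0.5, 0.3]
width: 0.1
```

```bash
python3 - <<'E'
from plan import *
st,R=cur();t0=st['tool_pos'];print(st['time_s'],t0,toT(x,t0),st['wrist_force'],tcp(3.14))
i=grab_frame("scene")[100:290,200:440];cv2.imwrite("pics/s9.png",cv2.resize(i,None,fx=3,fy=3)[:,:,::-1])
cv2.imwrite("pics/w9.png",grab_frame("wrist")[:,:,::-1])
E
```

```text
13.3167 [551.77977588  55.79611652  80.11933892] [1.06067362e+02 9.41622379e-02] [-0.35353284 -0.51993723  0.3278901 ] [107.78333435  67.93737763]
```

View pics/s9.png

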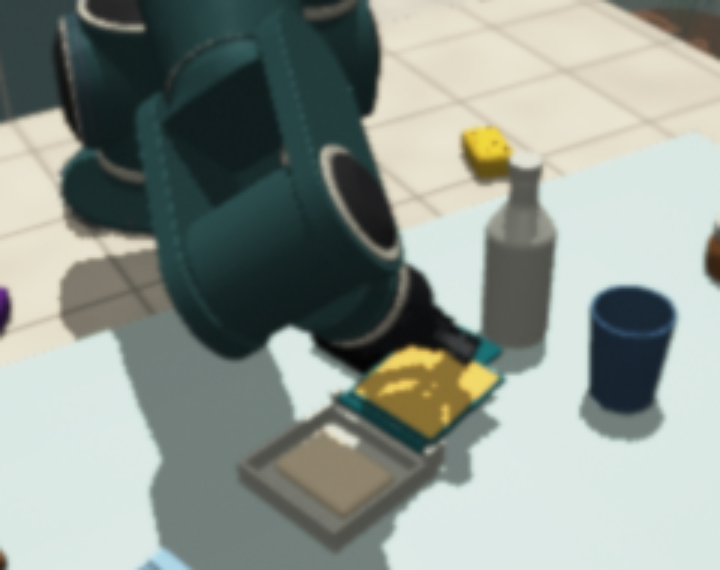

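View pics/w9.png

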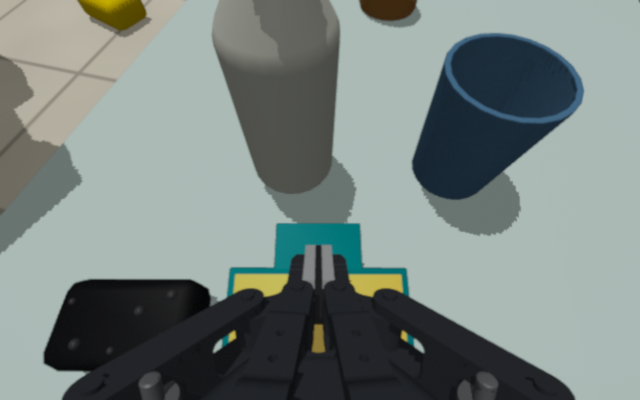

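>>> apply_moves(
  targets=[
    [-1, 0, 0, -0.003, 0, 0, 0],
    [-1, 0, 0, -0.006, 0, 0, 0],
    [-1, 0, 0, -0.008, 0, 0, 0],
    [-1, 0, 0, -0.01, 0, 0, 0],
    [-1, 0, 0, -0.01, 0, 0, 0],
  ],
)

```text
time_s: 13.83
tool_pos: [552.0, 55.8, 70.9]
tcp_rot: [0.304, 0.56, 0.735, -0.232]
wrist_force: [0.7, 0.1, 0.0]
width: 0.2
```

>>> apply_moves(
  targets=[
    [-1, 0, 0, -0.001, 0, 0, 0],
    [-1, 0, 0, -0.001, 0, 0, 0],
  ],
)

```text
time_s: 14.0
tool_pos: [552.1, 55.8, 70.2]
tcp_rot: [0.304, 0.56, 0.735, -0.232]
wrist_force: [-0.8, 0.9, 0.4]
width: 0.1
```

>>> apply_moves(
  targets=[
    [-1, 0, 0, -0.001, 0, 0, 0],
    [-1, 0, 0, -0.001, 0, 0, 0],
  ],
)

```text
time_s: 14.17
tool_pos: [552.1, 55.8, 69.2]
tcp_rot: [0.304, 0.56, 0.735, -0.232]
wrist_force: [0.6, 0.1, 0.4]
width: -0.1
```

>>> apply_moves(
  targets=[
    [-1, 0, 0, -0.001, 0, 0, 0],
    [-1, 0, 0, -0.001, 0, 0, 0],
  ],
)

```text
time_s: 14.33
tool_pos: [552.1, 55.8, 68.2]
tcp_rot: [0.304, 0.56, 0.735, -0.232]
wrist_force: [0.3, 0.1, -0.7]
width: -0.0
```

>>> apply_moves(
  targets=[
    [-1, 0, 0, -0.001, 0, 0, 0],
    [-1, 0, 0, -0.001, 0, 0, 0],
  ],
)

```text
time_s: 14.5
tool_pos: [552.1, 55.8, 67.2]
tcp_rot: [0.304, 0.56, 0.735, -0.232]
wrist_force: [-0.8, -0.4, 0.7]
width: 0.3
```

>>> apply_moves(
  targets=[
    [-1, 0, 0, -0.001, 0, 0, 0],
    [-1, 0, 0, -0.001, 0, 0, 0],
  ],
)

```text
time_s: 14.67
tool_pos: [552.1, 55.8, 66.1]
tcp_rot: [0.304, 0.56, 0.735, -0.232]
wrist_force: [1.1, -0.0, 1.1]
width: 0.4
```

```bash
python3 - <<'E'
from plan import *
st,R=cur();print(st['tool_pos'],st['wrist_force'])
i=grab_frame("wrist")[200:360,210:430];cv2.imwrite("pics/w10.png",cv2.resize(i,None,fx=3.5,fy=3.5)[:,:,::-1])
i=grab_frame("scene")[190:280,290:400];cv2.imwrite("pics/s10.png",cv2.resize(i,None,fx=6,fy=6)[:,:,::-1])
E
```

```text
[552.06836913  55.79053537  66.11882589] [ 1.12722055 -0.02756193  1.11533781]
```

View pics/s10.png

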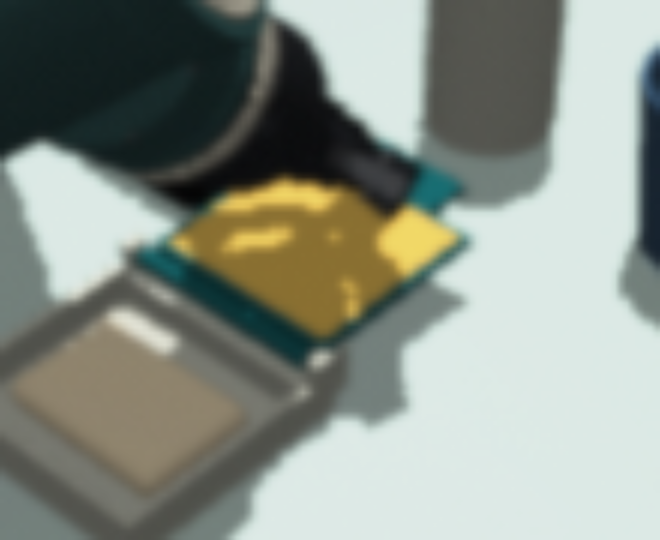

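View pics/w10.png

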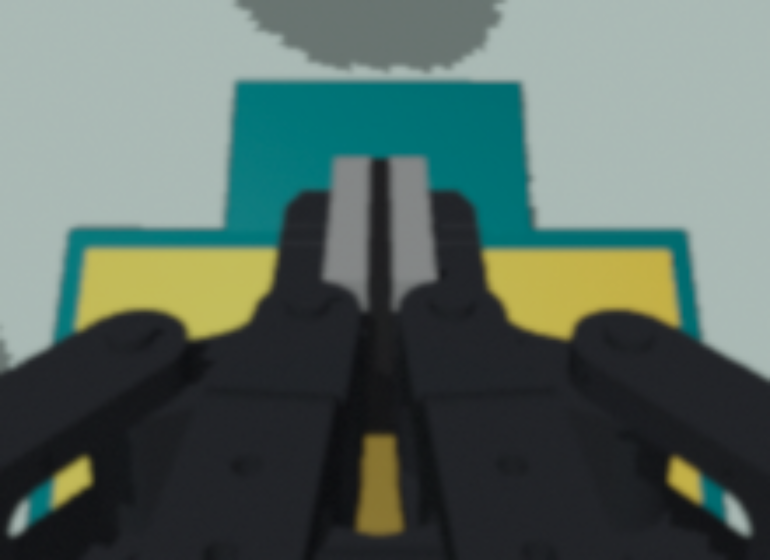

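>>> apply_moves(
  targets=[
    [-1, 0, 0, -0.001, 0, 0, 0],
    [-1, 0, 0, -0.002, 0, 0, 0],
    [-1, 0, 0, -0.002, 0, 0, 0],
  ],
)

```text
time_s: 15.02
tool_pos: [552.3, 55.8, 65.4]
tcp_rot: [0.304, 0.561, 0.735, -0.231]
wrist_force: [-3.3, -1.9, 11.8]
width: 0.0
```

>>> apply_moves(
  targets=[
    [-1, 0, 0, -0.001, 0, 0, 0],
    [-1, 0, 0, -0.001, 0, 0, 0],
  ],
)

```text
time_s: 15.18
tool_pos: [552.4, 55.8, 65.2]
tcp_rot: [0.304, 0.561, 0.735, -0.231]
wrist_force: [-7.0, -3.0, 19.2]
width: 0.2
```

```bash
python3 - <<'E'
from plan import *
st,R=cur();print(st['tool_pos'],st['wrist_force'])
p=camera_params("wrist");i=grab_frame("wrist")
i=i[200:360,210:430];cv2.imwrite("pics/w11.png",cv2.resize(i,None,fx=3.5,fy=3.5)[:,:,::-1])
for th in (2.95,3.0,3.05,3.1,3.14):
    print(th,((proj(p,W(x,[leaf(132,25,th,-3),leaf(132,-25,th,-3),leaf(106,50,th,-3),leaf(106,-50,th,-3)]))-[210,200])*3.5).round(0).tolist())
E
```

```text
[552.39152117  55.82430624  65.23055641] [-6.9693905  -3.04434476 19.2382322 ]
2.95 [[204.0, 16.0], [541.0, 17.0], [18.0, 192.0], [727.0, 194.0]]
3.0 [[211.0, 28.0], [535.0, 29.0], [30.0, 196.0], [715.0, 198.0]]
3.05 [[218.0, 42.0], [529.0, 43.0], [41.0, 202.0], [704.0, 204.0]]
3.1 [[223.0, 56.0], [523.0, 57.0], [52.0, 209.0], [694.0, 211.0]]
3.14 [[227.0, 68.0], [519.0, 69.0], [59.0, 216.0], [686.0, 217.0]]
```

View pics/w11.png

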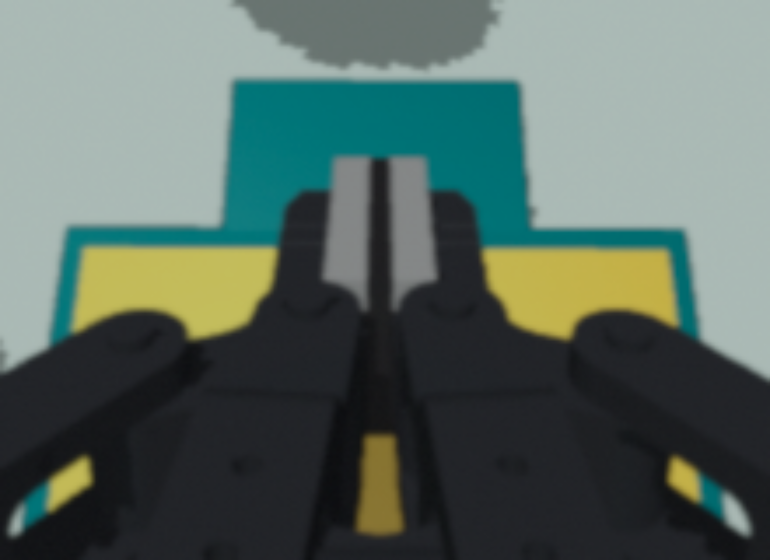

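>>> apply_moves(
  targets=[
    [-1, 0, 0, 0.003, 0, 0, 0],
    [-1, 0, 0, 0.01, 0, 0, 0],
    [-1, 0, 0, 0.03, 0, 0, 0],
    [-1, 0.002, -0.01, 0.06, 0, 0, 0],
    [-1, 0.006, -0.03, 0.09, 0, 0, 0],
    [-1, 0.01, -0.06, 0.12, 0, 0, 0],
    [-1, 0.015, -0.09, 0.15, 0, 0, 0],
    [-1, 0.02, -0.12, 0.18, 0, 0, 0],
    [-1, 0.03, -0.15, 0.2, 0, 0, 0],
    [-1, 0.03, -0.18, 0.2, 0, 0, 0],
    [-1, 0.03, -0.2, 0.2, 0, 0, 0],
    [-1, 0.03, -0.2, 0.2, 0, 0, 0],
    [-1, 0.03, -0.2, 0.2, 0, 0, 0],
  ],
)

```text
time_s: 16.32
tool_pos: [581.9, -144.8, 262.2]
tcp_rot: [0.303, 0.561, 0.735, -0.232]
wrist_force: [-0.3, 0.8, -0.7]
width: 0.2
```

```bash
python3 - <<'E'
from plan import *
st,R=cur();print(st['time_s'],st['tool_pos'],st['wrist_force'])
p=camera_params("wrist");i=grab_frame("wrist");cv2.imwrite("pics/w12.png",i[:,:,::-1])
k=4;a,b=100,230
im=np.ascontiguousarray(cv2.resize(i[a:a+140,b:b+190],None,fx=k,fy=k)[:,:,::-1])
L=[(8,-50),(106,-50),(106,-25),(132,-25),(132,25),(106,25),(106,50),(8,50)]
for th,col in((3.14,(0,0,255)),(3.05,(255,0,255))):
    u=(proj(p,W(x,[leaf(r,y,th,-3) for r,y in L]))-[b,a])*k;cv2.polylines(im,[u.astype(int)],True,col,1)
cv2.imwrite("pics/w12c.png",im)
i=grab_frame("scene");cv2.imwrite("pics/s12.png",cv2.resize(i[120:320,150:480],None,fx=2.4,fy=2.4)[:,:,::-1])
E
```

```text
16.3167 [ 581.94038281 -144.77610499  262.20483394] [-0.26974214  0.84234385 -0.65977871]
```

View pics/w12c.png

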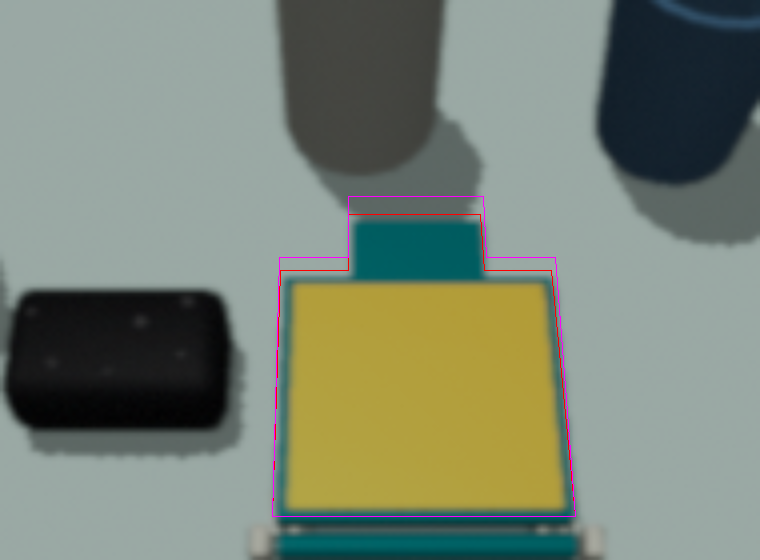

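View pics/s12.png

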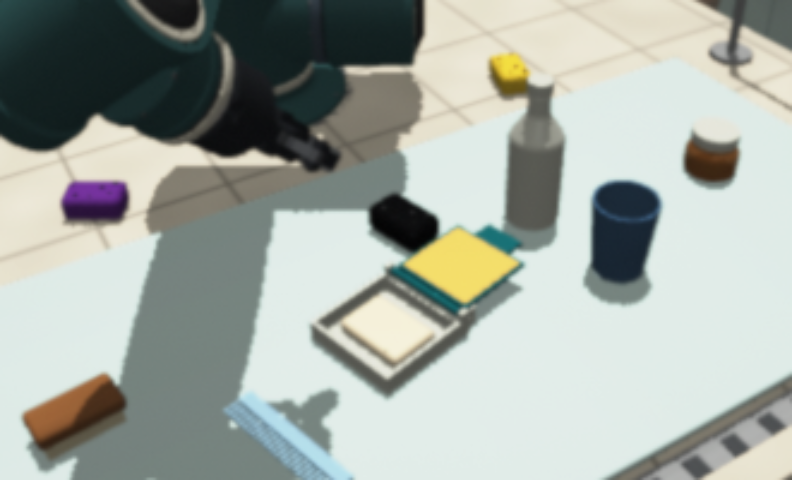

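View pics/w12.png

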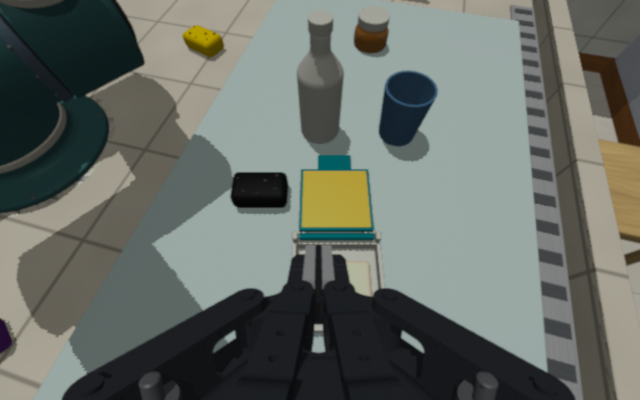

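```bash
python3 - <<'E'
from plan import *
from cell import ticket
p=camera_params("wrist")
print("pumice",toT(x,at_z(p,(230+118/4,100+335/4),64)))
print(ticket.close_job())
E
```

```text
pumice [ 77.18361579 106.66116015]
the job is handed in; nothing more can be done
None
```

I pushed the black pumice stone aside along the shelf and flipped the leaf right over its spine. It now lies flat on the landing side, and I handed the job in at about 16 s.

- **Pumice:** I slid it toward the robot with both fingertips. It stands flat at about y = +107 mm in the tray frame, beside the leaf; the limit is 70 mm.
- **Leaf:** I swung it over with closed fingertips under the tab, then pressed it onto its stop. The force rose to about 21 N at the height where the stop was expected. In the last wrist picture the free edge lies at or slightly below the outline predicted for 3.14 rad, so it is all the way down.
- **Other things:** In the last pictures the soap, shampoo, tumbler, comb, jar and brush look unmoved. I judged this by eye and did not measure it.
- **Hand:** It ended about 230 mm above the shelf, clear of everything, with the wrist force near zero.

**Disagreement:** the top camera's positions were about 6 mm off the wrist camera's. I used the wrist camera, whose fit to the tray and leaf held up at later views and at contact.

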